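Load a relay into the clamshell test fixture and shut its lid

TASK

Stand the nickel-plated relay in the nest of the open test fixture and let go of it, then push the fixture's lid over past upright and leave it to swing down onto the relay by its own weight; do not carry it down. When it has come to rest, press its front edge down with care, never with more than 25 N, just until the catch snaps and keeps the lid shut, then let go; leave everything else on the desk where it is.

Things in the scene. Friction and masses are not known exactly. Their poses are not given: they have to be found in the camera images.
- relay_mid (a point): Centre of the loose relay to load: nickel-plated cover on a black base, 28 mm along its x, 36 mm along its y, 50 mm tall (the lowest 4 mm are brass contact blades), 90 g. It stands upright on the desk, z up; this point is 25 mm over its foot. Either way round is right in the nest.
- fixture: Relay test fixture bolted to the desk: grey base 150 mm (x) by 200 mm (y), 34 mm tall; origin at the centre of its underside, z up. Hinge along x at the +y end, between two towers 114 mm tall at x = +-68 mm, y = 71 to 99 mm. Catch at the -y end, 40 mm wide, y = -130 to -68 mm, up to 105 mm tall. The lid swings in the fixture's y-z plane.
- nest (a point): Centre of the floor of the nest amid the fixture, 44 mm over the desk: a pocket 32 mm (fixture x) by 40 mm (fixture y), white walls 10 mm above this point, sloping lead-ins to 15 mm. The relay stands in it with its 36 mm side along the fixture's y, its centre 25 mm over this point. The floor is sprung: it gives above 7.5 N, then 1.5 N per mm; the shut lid holds it 2 to 8 mm down.
- hinge (a point): Middle of the lid's hinge axis, 105 mm over the desk, 85 mm from the fixture's centre towards its +y; axes as the fixture's.
- lid (a joint): Lid angle, rad: 0 level, 1.57 upright, 2.05 open on its stop (the start), leaning to the fixture's +y. Damped stiff hinge: it stays put within 7 degrees of upright; further over it swings down by itself in 1 to 6 s and rests unlatched at 0.07 to 0.09. Latched it reads -0.03 to 0.04: the catch's height is set by hand, up to 4.5 mm either way, unmeasured: feel when it is home.
- thumb_spot (a point): Centre of a red spot 22 mm across on the lid's outer face (on top when shut), 155 mm from the hinge axis: the place to press. z points out of the plate, y from free edge to hinge. The force climbs to 7 to 14 N on the sprung bolt of the catch, drops as the bolt's tip is passed, and 2 to 4 mm further the bolt snaps over; 1 mm beyond is a hard rubber stop, where it climbs steeply.
- lid_edge (a point): Middle of the lid's free edge, 185 mm from the hinge axis. The lid is an aluminium plate 120 mm wide (fixture x), 6 mm thick, the axis in the middle of its thickness, about 0.4 kg.
- jack_block: Bystander: black bakelite jack block with brass sockets, 45 x 120 x 38 mm, loose; origin at the centre of its underside.
- ferrule_tray: Bystander: small wooden tray 60 x 100 mm with three upright brass ferrules, 29 mm tall, loose; origin at the centre of its underside.
- lamp_hood: Bystander: green enamel lamp hood standing on its rim, 124 mm across, 98 mm tall, loose; origin at the centre of its underside.
Mind the look-alikes: they are no part of the job. Leave any green look-alike of the fixture alone. Of the things like the part that bears relay_mid, leave any that is purple; of the rest the larger one is meant.

How it is judged:
By the outcome, as a careful person would: the job done as asked, in the order asked, and still so for the second after the job is handed in, with the robot touching nothing.
It also fails if it takes over 72 s, if anything falls off the work surface, if the arm or the gripper's body presses on something with over 40 N, if the wrist force passes 120 N, or if a joint passes its speed limit or range.

ROBOT

A 6-joint arm with a two-finger parallel gripper is mounted at the origin on the work surface. World frame = base frame: x ahead of the robot, y to its left, z up, the work surface at z = 0. Lengths are in m, angles in rad, forces in N, time in s.
With the tool pointing down it reaches from about 0.425 to 1.125 m from the base axis. Payload 14.9 kg.
Tool frame: the origin (TCP) lies on the mounting face of the last link; the fingertips stand 191 mm ahead of it and the grasp point (between the pads) lies 172 mm ahead of it (robot.tip_reach is the distance from the TCP to the fingertips, in m); z points along the fingers, y is the line along which they close (so a half turn about z gives the same grasp; the last joint's range is limited). The gripper opens to 91 mm and grips with 3 to 60 N. Pads are 32 mm wide; open, the fingers measure 118 mm over their backs; the gripper's body (76 mm by 178 mm) begins 60 mm behind the grasp point.
Start: joints at [-1.293, 0.379, 1.734, -0, 1.028, -0.033], TCP at [0.214, -0.666, 0.405] pointing down, gripper open.
Joint ranges: [-2.77, 2.77], [-0.74, 2.19], [0, 2.66], [-1.06, 4.2], [0.31, 2.87], [-3.08, 3.08]. Speed limits (rad/s): [1.89, 1.89, 2.39, 3.14, 3.14, 3.14].

INTERFACE

Orientations are given as a unit quaternion [w, x, y, z].
In Python, from rig import robot, viewer, workorder, readout gives the robot as it stands. The module is installed in compiled form; this text tells all that it offers. Calls block until the motion is done:
- robot.move_ptp(position, orientation): joint-space move of the TCP to a pose.
- robot.move_straight(position, orientation=None, v=0.15, force_limit=None): straight line of the TCP; orientation=None keeps the orientation; v is the mean speed in m/s. With force_limit (N) it stops when the force on the tool has changed by that much, and returns True; else False.
- robot.movej(angles): joint-space move.
- robot.release() and robot.close(): open the fingers fully, or close them until they stop; the grip force is fixed at half the most.
- robot.sleep(seconds).
- robot.solve_ik(position, orientation): joint angles nearest the present ones, or None.
- viewer.snapshot(name): name is "scene" or "side" or "wrist"; returns a dict with "frame" (480x640x3 uint8, red, green, blue), "z_map" (480x640 float32, m along the optical axis (not along the pixel's ray), 0 where there is no reading), "vertical_fov" (degrees; the focal length in pixels is half the picture's height over the tangent of half this angle, whatever the lens; pixels are square), "cx", "cy" (the principal point, pixels), "T" (4x4, takes a point from camera to world coordinates). Camera axes: x right, y up, looking along -z (the intrinsics and any distortion apply to the point x, -y, -z); pixel columns grow to the right and rows downward; lengths in m; the calibration is good to about 2 mm. A picture is of the moment at which its call begins.
A pose or a line that the arm cannot do raises robot.IKError and nothing moves.
- workorder.sign_off(): hands the job in; it is judged then, once.
Readings, each from a call of its own:
- readout.read_t(): time.
- readout.read_qpos(): joint angles.
- readout.read_qd(): joint speeds.
- readout.read_joint_torque(): joint torques, N m.
- readout.read_position(): TCP position.
- readout.read_orientation(): TCP orientation.
- readout.read_ft_force(): force on the tool from outside, world axes, zero at the start.
- readout.read_wrist_torque(): the same for the moment, N m.
- readout.read_grip_width(): finger opening in m.
- readout.read_grip_force(): force on a finger pad.
Only numpy, scipy, OpenCV 4.12 (cv2) and the standard library are available. Lean on these libraries where they do the work, as an engineer would, in place of code of your own. Each camera call takes 0.05 s, during which the arm holds its last target. There are 200 camera calls.

## Working session

There is one attempt and no reset: what is moved stays moved. The work goes in short steps, each a Python script; the robot and the scene stay as the last script left them, time stands still between calls to the robot, and variables do not carry over. Pictures are saved under pics/ and viewed, at most 10 in all, crops included, and the job is handed in when it is done.

```bash
mkdir -p pics; cat > h.py <<'E'
import numpy as np, cv2
from rig import robot, viewer, workorder, readout
def snap(n,f=None):
    s=viewer.snapshot(n)
    if f: cv2.imwrite('pics/'+f,s['frame'][:,:,::-1])
    return s
def cloud(s):
    h=s['z_map'].shape[0]; f=h/2/np.tan(np.radians(s['vertical_fov'])/2)
    v,u=np.mgrid[:h,:s['z_map'].shape[1]]; z=s['z_map']
    P=np.stack([(u-s['cx'])/f*z,-(v-s['cy'])/f*z,-z,np.ones_like(z)],-1)@s['T'].T
    P=P[...,:3].copy(); P[z==0]=np.nan
    return P
E
python3 - <<'E'
from h import *
for n in('scene','side'):
    s=snap(n,n+'0.png'); np.savez(n+'0.npz',**s); print(n,s['vertical_fov'],s['cx'],s['cy'],s['T'].round(3).tolist(),(s['z_map']==0).mean(),[k for k in s])
E
```

```text
scene 44.86726275098566 318.0860069000952 241.35745841302293 [[0.718, -0.538, 0.442, 1.107], [0.696, 0.555, -0.456, -0.6], [0.0, 0.634, 0.773, 1.047], [0.0, 0.0, 0.0, 1.0]] 0.004065755208333333 ['frame', 'z_map', 'vertical_fov', 'cx', 'cy', 'T']
side 53.000337046740505 317.42600243710314 249.27955195179425 [[-0.865, 0.334, -0.374, 0.134], [-0.502, -0.584, 0.638, 0.699], [-0.005, 0.74, 0.673, 0.855], [0.0, 0.0, 0.0, 1.0]] 0.003893229166666667 ['frame', 'z_map', 'vertical_fov', 'cx', 'cy', 'T']
```

View pics/scene0.png

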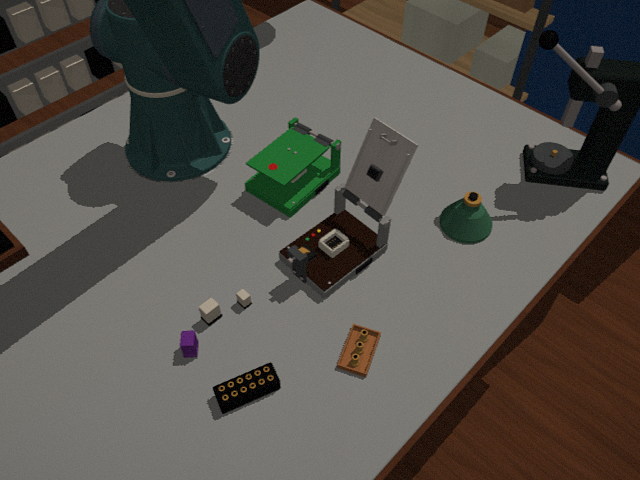

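View pics/side0.png

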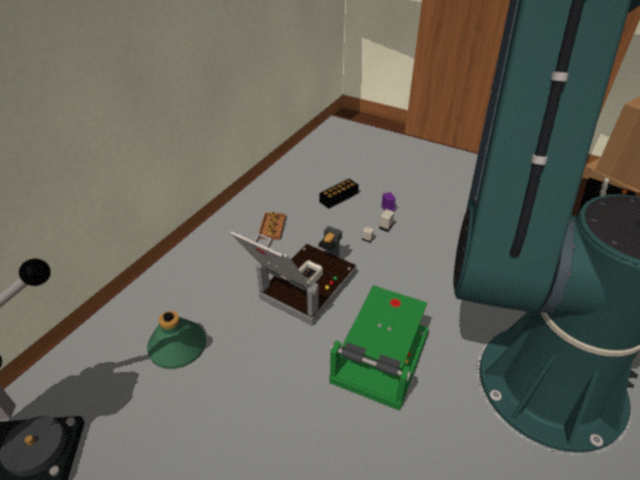

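In scene0, the relay candidates are the large white/nickel one at (209,310), a small one at (243,298) and a purple one at (189,343). The large non-purple one fits the description. The grey fixture with its nest at (334,242) and open lid at (383,165) is the one meant. The green one at (295,165) is the look-alike.

```bash
python3 - <<'E'
from h import *
cr=[]
for n,(x0,y0,w,h) in {'scene':(170,270,100,90),'side':(340,180,100,90)}.items():
    s=np.load(n+'0.npz'); im=s['frame'][:,:,::-1]
    cr.append(cv2.resize(im[y0:y0+h,x0:x0+w],None,fx=4,fy=4,interpolation=cv2.INTER_CUBIC))
cv2.imwrite('pics/crop.png',np.hstack(cr))
for n,(rx,ry),(nx,ny) in(('scene',(209,310),(334,242)),('side',(387,220),(312,270))):
    s=np.load(n+'0.npz'); P=cloud(s)
    hsv=cv2.cvtColor(s['frame'],cv2.COLOR_RGB2HSV)
    # relay
    W=P[ry-18:ry+19,rx-18:rx+19].reshape(-1,3); W=W[(W[:,2]>0.01)&(W[:,2]<.08)]
    c=W[W[:,2]>.02]; med=np.median(c,0); c=c[np.linalg.norm(c[:,:2]-med[:2],axis=1)<.05]
    t=c[c[:,2]>.045]
    r=cv2.minAreaRect((t[:,:2]*1000).astype(np.float32)); print(n,'relay top',len(t),t[:,2].mean(),'rect mm',r)
    r=cv2.minAreaRect((c[:,:2]*1000).astype(np.float32)); print('  all',r, c[:,2].max())
    # nest
    W=P[ny-22:ny+23,nx-22:nx+23].reshape(-1,3); C=hsv[ny-22:ny+23,nx-22:nx+23].reshape(-1,3)
    m=(C[:,1]<70)&(C[:,2]>110)&(W[:,2]>.046)&(W[:,2]<.068); t=W[m]; med=np.median(t,0); t=t[np.linalg.norm(t[:,:2]-med[:2],axis=1)<.045]
    print('  nest',len(t),t.min(0),t.max(0),cv2.minAreaRect((t[:,:2]*1000).astype(np.float32)))
    # base
    W=P[ny-80:ny+80,nx-80:nx+80].reshape(-1,3); C=hsv[ny-80:ny+80,nx-80:nx+80].reshape(-1,3)
    m=(np.abs(W[:,2]-.034)<.006)&~((C[:,0]>40)&(C[:,0]<85)&(C[:,1]>100)); t=W[m]; t=t[np.linalg.norm(t[:,:2]-med[:2],axis=1)<.14]
    print('  base',len(t),cv2.minAreaRect((t[:,:2]*1000).astype(np.float32)))
    # lid / high points near
    a=P.reshape(-1,3); k=(np.linalg.norm(a[:,:2]-med[:2],axis=1)<.25)&(a[:,2]>.125)&(a[:,2]<.4); g=hsv.reshape(-1,3)
    k&=~((g[:,0]>40)&(g[:,0]<100)&(g[:,1]>100)); a=a[k]
    print('  lid',len(a),a.min(0),a.max(0)); mm=np.median(a,0)
    a=a[np.linalg.norm(a-mm,axis=1)<.15]; mm=a.mean(0); u,sv,vt=np.linalg.svd(a-mm,full_matrices=False); print('   c',mm,'n',vt[2],sv/np.sqrt(len(a)))
E
```

```text
scene relay top 197 0.048909275255498645 rect mm ((494.4648742675781, -288.17913818359375), (35.720359802246094, 28.39577293395996), 89.84183502197266)
  all ((494.6534118652344, -288.3008728027344), (35.954036712646484, 28.775056838989258), 89.87940216064453) 0.054370529288437996
  nest 178 [ 0.53838605 -0.01582088  0.04889951] [0.58578582 0.03859137 0.06255303] ((562.0026245117188, 11.354589462280273), (47.44409942626953, 54.33361053466797), 0.6458854079246521)
  base 3482 ((564.6725463867188, 6.104637145996094), (210.24620056152344, 155.0080108642578), 86.1683349609375)
  lid 3717 [0.50979047 0.09289539 0.12501843] [0.6319451  0.18725887 0.27079444]
   c [0.5720288  0.14240141 0.20081104] n [-0.04419514 -0.88464699  0.46416213] [0.04737795 0.03530376 0.00426349]
side relay top 83 0.04825310854165262 rect mm ((490.3758544921875, -285.25653076171875), (37.1263313293457, 26.00554084777832), 88.25311279296875)
  all ((489.720947265625, -283.7525939941406), (40.16344451904297, 27.48027801513672), 86.98987579345703) 0.05194322362755188
  nest 165 [ 0.53575296 -0.0133206   0.04626641] [0.58395906 0.04241651 0.06177932] ((560.106689453125, 14.507837295532227), (54.88086700439453, 47.4552001953125), 88.01081848144531)
  base 2620 ((558.5839233398438, 13.481925964355469), (206.29258728027344, 150.64791870117188), 87.53863525390625)
  lid 1294 [0.50434942 0.10262844 0.12520592] [0.62804976 0.19025001 0.27105545]
   c [0.55673658 0.15646102 0.21420515] n [ 0.0226911   0.90060478 -0.43404624] [0.04989951 0.03596494 0.00562201]
```

View pics/crop.png

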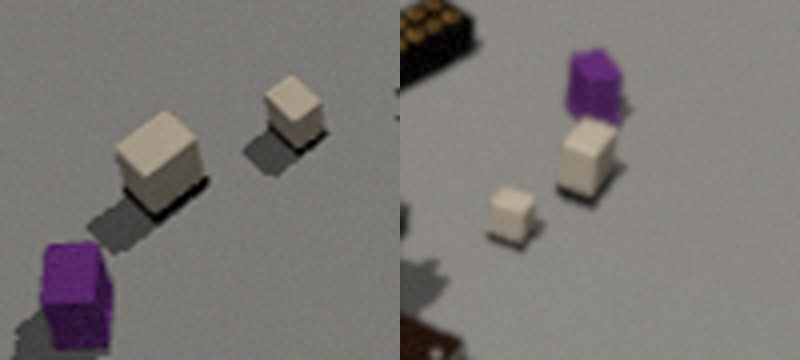

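The crop confirms it: the large nickel relay is at scene (209,310), clearly bigger than the one at (243,298), with the purple one beside it. Next I refine both targets from the wrist camera.

```bash
cat >> h.py <<'E'
from scipy.spatial.transform import Rotation as Ro
def down(deg):  # tool down, tool y (closing line) along world x turned by deg
    p=np.radians(deg); c,s=np.cos(p),np.sin(p); best=None
    for k in(1,-1):
        R=np.array([[-s*k,k*c,0],[c*k,k*s,0],[0,0,-1.]]).T
        R=np.column_stack([[-s*k,c*k,0],[c*k,s*k,0],[0,0,-1]])
        x,y,z,w=Ro.from_matrix(R).as_quat(); q=[w,x,y,z]
        j=robot.solve_ik([.53,-.1,.42],q)
        if j is not None and(best is None or abs(j[5])<best[0]): best=(abs(j[5]),q)
    return best[1]
E
python3 - <<'E'
from h import *
s=np.load('scene0.npz'); P=cloud(s)
for n,u,v in(('small',243,296),('purple',189,337),('hood',467,215),('jack',247,385),('tray',358,350)): print(n,np.nanmedian(P[v-3:v+4,u-3:u+4].reshape(-1,3),0).round(3))
q=down(-2.5)
robot.move_ptp([.561,-.02,.47],q); a=snap('wrist','w_nest.png'); np.savez('w_nest.npz',**a)
robot.move_ptp([.493,-.287,.40],q); b=snap('wrist','w_rel.png'); np.savez('w_rel.npz',**b)
print(a['T'].round(3).tolist(),readout.read_qpos(),readout.read_t())
cv2.imwrite('pics/w.png',np.hstack([cv2.resize(x['frame'][:,:,::-1],(400,300)) for x in(a,b)]))
E
```

```text
small [ 0.518 -0.22   0.035]
purple [ 0.524 -0.362  0.048]
hood [0.731 0.277 0.056]
jack [ 0.676 -0.347  0.036]
tray [ 0.769 -0.137  0.011]
[[0.999, 0.044, 0.014, 0.565], [-0.046, 0.956, 0.291, 0.063], [-0.0, -0.291, 0.957, 0.45], [0.0, 0.0, 0.0, 1.0]] [-5.66323256e-01  1.82435024e-01  2.00154993e+00  1.77392696e-04
  9.57041594e-01 -5.23762329e-01] 3.9083
```

View pics/w.png

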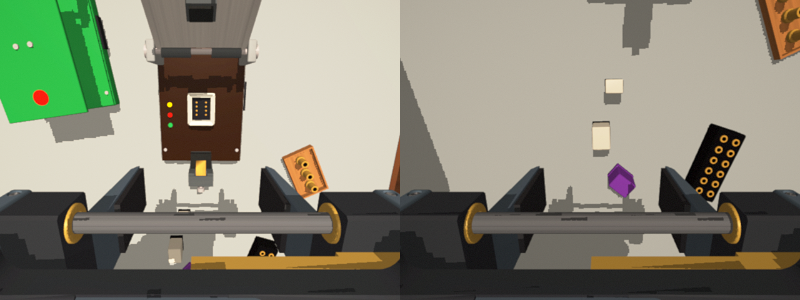

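The left half shows the nest at about (201,109), with the lid behind it and the catch below. The right half shows the relay at about (600,137), between the small look-alike (613,86) and the purple one (620,180).

```bash
cat > m.py <<'E'
from h import *
def rect(t): 
    (c,(w,h),a)=cv2.minAreaRect((t[:,:2]*1000).astype(np.float32)); return np.round([*c,w,h,a],2)
E
python3 - <<'E'
from m import *
b=np.load('w_rel.npz'); P=cloud(b); W=P[170:260,280:365].reshape(-1,3); t=W[(W[:,2]>.044)&(W[:,2]<.056)]
t=t[np.linalg.norm(t[:,:2]-np.median(t[:,:2],0),axis=1)<.04]
print('relay',len(t),np.median(t,0),rect(t),'ctr pct',(np.percentile(t,1,0)+np.percentile(t,99,0))/2)
a=np.load('w_nest.npz'); P=cloud(a); hsv=cv2.cvtColor(a['frame'],cv2.COLOR_RGB2HSV)
W=P[130:215,280:365].reshape(-1,3); C=hsv[130:215,280:365].reshape(-1,3)
m=(C[:,1]<70)&(C[:,2]>150)&(W[:,2]>.048)&(W[:,2]<.066); t=W[m]; t=t[np.linalg.norm(t[:,:2]-np.median(t[:,:2],0),axis=1)<.05]
print('nest',len(t),np.median(t,0),rect(t))
W=P[90:270,230:410].reshape(-1,3); C=hsv[90:270,230:410].reshape(-1,3)
t=W[(abs(W[:,2]-.034)<.005)]; t=t[np.linalg.norm(t[:,:2]-[.561,.012],axis=1)<.13]
print('base',rect(t))
# left/right edge fit by strips in y
for sgn in(-1,1):
    E=[]
    for y in np.arange(-.07,.07,.01):
        q=t[abs(t[:,1]-y)<.005]
        if len(q)>10: E.append((y,np.percentile(q[:,0],1 if sgn<0 else 99)))
    E=np.array(E); k=np.polyfit(E[:,0],E[:,1],1); print('edge',sgn,np.degrees(-np.arctan(k[0])),np.polyval(k,.012))
E
```

```text
relay 1119 [ 0.491752  -0.285481   0.0502421] [ 491.47 -286.37   34.93   26.64   87.92] ctr pct [ 0.49171151 -0.28633996  0.04920451]
nest 1134 [0.56068186 0.01303401 0.05690834] [560.33  13.19  52.85  45.4   87.29]
base [560.06   5.01 185.44 149.21  86.94]
edge -1 -2.940252478179232 0.48832745096588204
edge 1 -3.0141025581102006 0.6325271791021826
```

```bash
python3 - <<'E'
from m import *
q=down(-2.1); q2=down(-2.9)
print(robot.move_straight([.4916,-.2863,.26],q,v=.2), robot.move_straight([.4916,-.2863,.208],q,v=.08,force_limit=8))
robot.close(); print('grip',readout.read_grip_width(),readout.read_position(),readout.read_ft_force())
robot.move_straight([.4916,-.2863,.36],q,v=.15)
s=snap('wrist'); np.savez('w_held.npz',**s)
robot.move_ptp([.5604,.0131,.36],q2)
robot.move_straight([.5604,.0131,.275],q2,v=.1)
s=snap('wrist','w_pre.png'); snap('scene','s_pre.png')
print(robot.move_straight([.5604,.0131,.2535],q2,v=.02,force_limit=5),readout.read_position(),readout.read_ft_force(),readout.read_wrist_torque(),readout.read_grip_width(),readout.read_t())
s=snap('wrist','w_in.png'); c=snap('scene'); d=snap('side')
cv2.imwrite('pics/in.png',np.hstack([cv2.resize(s['frame'][60:300,200:440,::-1],(260,260)),cv2.resize(c['frame'][190:300,275:395,::-1],(260,240)).copy() if 0 else cv2.resize(c['frame'][190:300,275:395,::-1],(260,260)),cv2.resize(d['frame'][215:325,250:370,::-1],(260,260))]))
E
```

```text
False False
grip 0.027769624441603018 [ 0.49160698 -0.28631154  0.20800679] [ 0.18122569 -0.01660612 -1.02389305]
False [0.5604412  0.01310713 0.25362514] [-0.55210702  0.10120909 -1.17732921] [-0.02273182 -0.14387197 -0.02421575] 0.028101404632049447 11.2583
```

View pics/in.png

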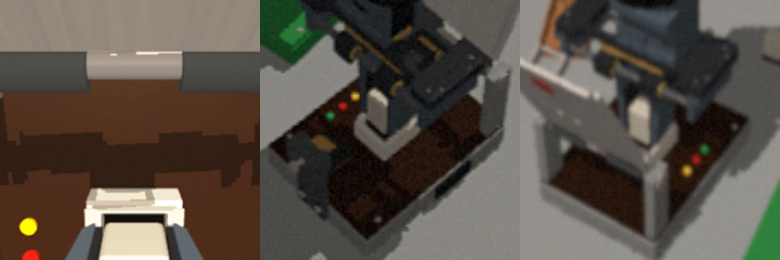

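The pictures show the relay inside the white nest walls with no contact force. I'll lower it to the floor, let go and check.

```bash
python3 - <<'E'
from m import *
q2=down(-2.9)
print(robot.move_straight([.5604,.0131,.2500],q2,v=.01,force_limit=3),readout.read_position(),readout.read_ft_force())
robot.release(); robot.move_straight([.5604,.0131,.36],q2,v=.15)
robot.move_straight([.5604,.0131,.50],q2,v=.25)
s=snap('wrist'); P=cloud(s); W=P[60:300,240:400].reshape(-1,3)
t=W[(W[:,2]>.075)&(W[:,2]<.11)]; t=t[np.linalg.norm(t[:,:2]-[.56,.013],axis=1)<.035]
print(len(t),np.percentile(t[:,2],[5,50,95]),rect(t[t[:,2]>.088]),readout.read_t())
cv2.imwrite('pics/placed.png',s['frame'][:,:,::-1])
# lid plane
a=P.reshape(-1,3); a=a[(a[:,2]>.13)&(a[:,2]<.262)&(abs(a[:,0]-.565)<.06)&(a[:,1]>.08)]
m=a.mean(0); print(len(a),m,np.linalg.svd(a-m,full_matrices=False)[2][2],a[:,2].max())
E
```

```text
True [0.56052547 0.0131092  0.2515502 ] [-1.0981112   0.16965478  7.44101277]
892 [0.08627684 0.09417582 0.09546464] [559.95  13.19  34.23  26.38  87.61] 14.3833
18900 [0.56646965 0.1402687  0.19729959] [ 0.04582555  0.88714365 -0.45921255] 0.2619958234442854
```

View pics/placed.png

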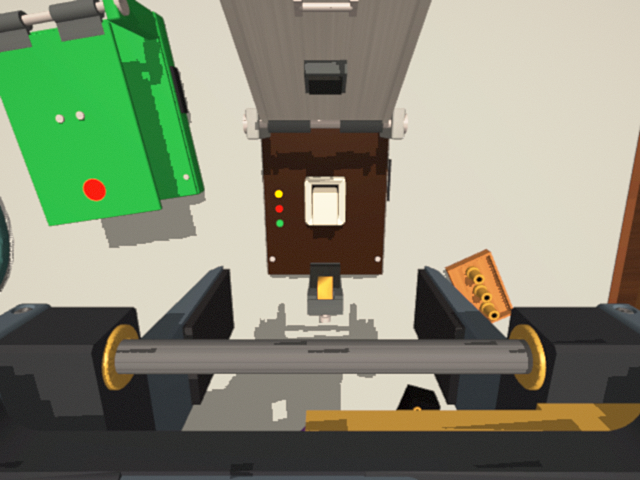

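Relay seated: its top is at 94 mm and it sits centred in the nest at (325,203). Now the lid.

```bash
cat >> m.py <<'E'
d=np.array([.0506,.9987]); c0=np.array([.5604,.0131])
def F(y,z): return [*(c0+y*d),z]
def lidang(show=None):
    s=snap('scene',show); P=cloud(s).reshape(-1,3); hsv=cv2.cvtColor(s['frame'],cv2.COLOR_RGB2HSV).reshape(-1,3)
    r=(P[:,:2]-c0); y=r@d; x=r@[d[1],-d[0]]
    m=(abs(x)<.055)&(y>-.11)&(y<.2)&(np.hypot(y-.085,P[:,2]-.105)<.19)&(np.hypot(y-.085,P[:,2]-.105)>.03)&(hsv[:,1]<60)&(P[:,2]>.09)
    return np.degrees(np.arctan2(P[m,2]-.105,.085-y[m])),m.sum()
E
python3 - <<'E'
from m import *
q=down(-2.9)
robot.close()
robot.move_straight(F(0,.54),q,v=.25); robot.move_straight(F(.235,.54),q,v=.3); robot.move_straight(F(.235,.431),q,v=.15)
print('contact/limit',robot.move_straight(F(.12,.431),q,v=.08,force_limit=20),readout.read_ft_force())
for y in(.10,.085,.078,.072):
    r=robot.move_straight(F(y,.431),q,v=.05,force_limit=20); print(y,r,readout.read_ft_force().round(2))
    if r: break
a,n=lidang('lid1.png'); print(n,np.percentile(a,[10,50,90]),readout.read_t())
E
```

```text
contact/limit False [-1.14391559  0.92976565  0.07771923]
0.1 False [-0.28  0.14  0.33]
0.085 False [-0.19  0.09  0.53]
0.078 False [-0.8   0.6   0.43]
0.072 False [ 1.1  -0.09 -0.28]
1235 [-6.40100438 61.82970873 80.30295423] 21.0583
```

```bash
python3 - <<'E'
from m import *
q=down(-2.9)
robot.move_straight(F(.12,.431),q,v=.15); robot.move_straight(F(.12,.52),q,v=.2)
for i in range(6):
    robot.sleep(.7); a,n=lidang('lid2.png' if i==5 else None); print(n,np.percentile(a,[10,50,90]).round(1),readout.read_t())
E
```

```text
2767 [3.4 4.8 6.8] 22.8667
2778 [3.5 4.8 6.6] 23.6167
2780 [3.5 4.8 6.7] 24.3667
2773 [3.6 4.8 6.8] 25.1167
2776 [3.5 4.8 6.7] 25.8667
2787 [3.5 4.8 6.6] 26.6167
```

View pics/lid2.png

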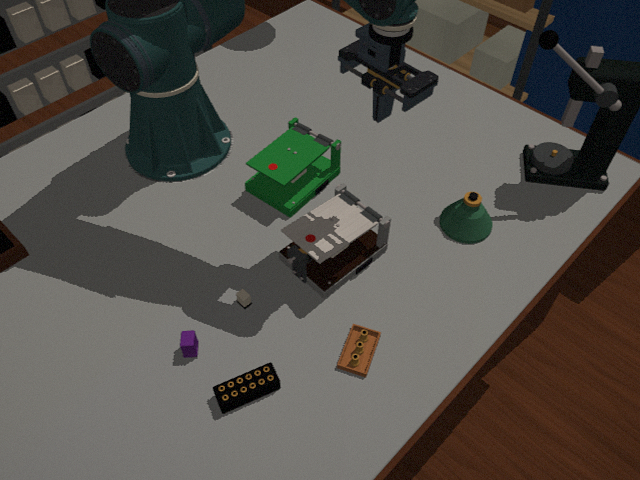

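The lid lies at rest on the catch, unlatched at about 0.08 rad, with the red spot at (310,238). Next I press it in small steps while watching the force.

```bash
python3 - <<'E'
from m import *
q=down(-2.9)
robot.move_ptp(F(-.04,.47),q)
s=snap('wrist','w_spot.png'); P=cloud(s); h=cv2.cvtColor(s['frame'],cv2.COLOR_RGB2HSV)
m=((h[...,0]<8)|(h[...,0]>172))&(h[...,1]>150)&(h[...,2]>90)
r=P[...,:2]-c0; m&=(np.hypot(r[...,0],r[...,1]+.07)<.05)&(P[...,2]>.1)
sp=P[m].mean(0) if m.sum()>30 else None; e=F(-.07,.12); print('spot',m.sum(),sp,'expected',e)
if sp is None or np.hypot(*(sp[:2]-e[:2]))>.012: sp=np.array(e); print('using expected')
x,y=sp[:2]
robot.move_straight([x,y,.191+.145],q,v=.2); f0=readout.read_ft_force()[2]
robot.move_straight([x,y,.191+.125],q,v=.05,force_limit=4)
z=readout.read_position()[2]; log=[]; pk=0; zpk=None; lo=None
while z>.191+.096:
    z-=.0003; hit=robot.move_straight([x,y,z],q,v=.01,force_limit=7)
    f=readout.read_ft_force()[2]-f0; zz=readout.read_position()[2]-.191; log.append((round(zz*1000,2),round(f,1)))
    if lo is None:
        if f>pk: pk,zpk=f,zz
        if pk>5 and f<pk-1.5: lo=f
    else: lo=min(lo,f)
    if hit or f>18 or (lo is not None and zpk-zz>.002 and f>lo+6): break
print(log,'f0',f0,'peak',pk,zpk,'lo',lo,readout.read_t())
E
```

```text
spot 387 [ 0.55680978 -0.05627631  0.11996495] expected [np.float64(0.556858), np.float64(-0.05680900000000001), 0.12]
[(np.float64(124.67), np.float64(-0.4)), (np.float64(124.25), np.float64(-0.8)), (np.float64(123.9), np.float64(-0.6)), (np.float64(123.6), np.float64(-0.7)), (np.float64(123.28), np.float64(-0.9)), (np.float64(123.0), np.float64(-0.7)), (np.float64(122.7), np.float64(-0.5)), (np.float64(122.39), np.float64(-0.9)), (np.float64(122.11), np.float64(0.4)), (np.float64(121.78), np.float64(-0.6)), (np.float64(121.52), np.float64(-0.9)), (np.float64(121.19), np.float64(-0.6)), (np.float64(120.91), np.float64(0.3)), (np.float64(120.6), np.float64(-0.4)), (np.float64(120.28), np.float64(0.3)), (np.float64(120.0), np.float64(-0.8)), (np.float64(119.81), np.float64(1.8)), (np.float64(119.58), np.float64(3.4)), (np.float64(119.33), np.float64(7.2)), (np.float64(119.13), np.float64(8.0)), (np.float64(118.85), np.float64(7.6)), (np.float64(118.59), np.float64(10.3)), (np.float64(118.29), np.float64(8.4)), (np.float64(118.02), np.float64(9.0)), (np.float64(117.73), np.float64(9.3)
[... 225 characters left out ...]
p.float64(3.4)), (np.float64(115.26), np.float64(3.6)), (np.float64(114.86), np.float64(2.0)), (np.float64(114.41), np.float64(0.5)), (np.float64(114.16), np.float64(0.1)), (np.float64(113.92), np.float64(-0.3)), (np.float64(113.68), np.float64(-0.2)), (np.float64(113.39), np.float64(0.5)), (np.float64(113.08), np.float64(-0.6)), (np.float64(112.85), np.float64(0.3)), (np.float64(112.58), np.float64(2.0)), (np.float64(112.24), np.float64(2.2)), (np.float64(111.91), np.float64(1.9)), (np.float64(111.61), np.float64(2.6)), (np.float64(111.4), np.float64(4.3)), (np.float64(111.29), np.float64(7.0))] f0 0.3625342062862904 peak 10.302164790183173 0.11859437749375978 lo -0.6205239109429351 40.2583
```

```bash
python3 - <<'E'
from m import *
q=down(-2.9); x,y,z=readout.read_position(); x,y=.5568,-.0563; log=[]
for i in range(8):
    z-=.0002; robot.move_straight([x,y,z],q,v=.01,force_limit=5)
    f=readout.read_ft_force()[2]-.36; log.append((round((readout.read_position()[2]-.191)*1000,2),round(f,1)))
    if f>14: break
print(log)
robot.move_straight([x,y,.191+.15],q,v=.06); robot.move_straight([x,y,.47],q,v=.25)
robot.sleep(.3); s=snap('wrist','w_fin.png'); P=cloud(s).reshape(-1,3)
r=P[:,:2]-c0; yy=r@d; xx=r@[d[1],-d[0]]
m=(abs(xx)<.05)&(yy>-.09)&(yy<.05)&(abs(P[:,2]-.112)<.02)
k=np.polyfit(.085-yy[m],P[m,2]-.105,1); print('slope rad',k,m.sum())
for i in range(2):
    a,n=lidang('fin.png'); print(n,np.percentile(a,[10,50,90]).round(1),readout.read_t())
E
```

```text
[(np.float64(111.31), np.float64(7.5)), (np.float64(111.25), np.float64(9.6)), (np.float64(111.17), np.float64(11.7)), (np.float64(111.12), np.float64(14.5))]
slope rad [0.02919378 0.00336467] 18116
2833 [1.1 2.5 4.4] 43.1333
2849 [1.1 2.4 4.3] 43.1833
```

View pics/fin.png

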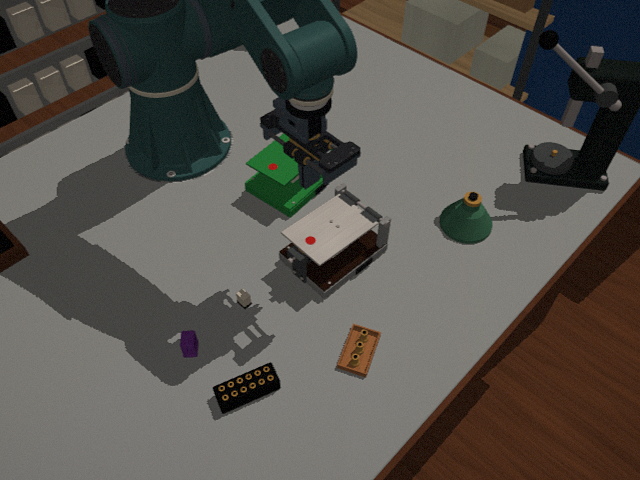

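The hard stop showed as a steep climb to 14.5 N. With the hand away the lid stays down at about 0.03 rad, against 0.08 before, so it is latched. Bystanders look unmoved.

```bash
python3 -c "
from rig import workorder; print(workorder.sign_off())"
```

```text
the job is handed in; nothing more can be done
None
```

The job is handed in: the relay stands in the nest, the lid swung down by itself and is latched at about 0.03 rad after a press of at most 14.5 N, nothing else appears to have moved, and it took about 43 s.

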